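# Square a sample bar into the corner of the set-up table

### The job

Push the steel sample bar across the set-up table until its long side lies flat against the fence and one end butts against the end stop, ready for hardness testing. Only push it: do not pinch it between the fingers or pick it up. Leave the round test block, the spare anvil and the hex key where they are, and finish with the hand clear.

Things in the scene. Friction and masses are not known exactly. Their poses are not given: they have to be found in the camera images.
- plate: Set-up table: fixed steel plate 220 (x) by 360 (y) mm, top face 36 mm above the bench, T-slots along y at x = -70, 0, 70 mm. The fence, a steel strip 12 mm high, is bolted along its far side: flat front face at x = 50 mm looking to -x, y from -170 to 170 mm. Origin: centre of the underside, at bench level; x points to the fence, z up. Place and yaw (to 0.3 rad either way) vary.
- stop: End stop: fixed steel block clamped on the plate at its left or right end, 25 mm wide (y -12.5 to 12.5 mm), 12 mm high, from x = -15.5 to 48.5 mm, its nose at the fence; a nut over the origin, 22 mm wide, reaches 30 mm. Butt the bar against the flat side that looks to the middle of the plate. Origin: on the plate's top face under the nut; axes as the plate's.
- tbolt: A spare bolt and nut, 24 mm across and 24 mm high, fixed in the same (middle) T-slot near the end of the plate opposite the stop. Origin: on the plate's top face, on its axis.
- bar: Sample bar: loose plain steel, 40 mm (x) by 100 mm (y) by 16 mm high, about 0.5 kg, flat on the plate in front of the fence, turned up to 0.3 rad from it and clear of the stop. It slides with some 2 to 5 N of friction. Origin: centre of its underside; y along its length, z up. Either end may face the stop.
- test_block: A round polished steel hardness test block, 56 mm across and 12 mm high, loose on a near corner of the plate. Origin: centre of its underside.
- anvil: A spare dark steel spot anvil standing upside down, loose on the other near corner of the plate: flange 38 mm across and 13 mm high, with a stem 19 mm across reaching 42 mm. Origin: centre of its underside.
- hex_key: A black L-shaped hex key of 8 mm bar, 100 mm by 32 mm, lying loose on the bench to the left of the plate. Origin: middle of its long arm, at bench level.
Mind the look-alikes: they are no part of the job. Of the things shaped like the bar, the steel one is meant.

How it is judged:
At the end, for the whole second after the job is handed in: The bar lies flat and still on the plate, its long side along the fence (within 0.02 rad and within 2 mm of touching it) and one end within 2 mm of touching the stop; test block, anvil and hex key within 12 mm of where they stood (x of bar in the frame of plate between 0.028 and 0.032 m and angle between the y axis of bar and the y axis of plate, either way round below 0.02 rad and (y of bar in the frame of stop between 0.0605 and 0.0645 m or y of bar in the frame of stop between -0.0645 and -0.0605 m) and z of bar in the frame of plate between 0.033 and 0.039 m and angle between bar's own z axis and vertical below 0.03 rad and linear speed of bar below 0.01 m/s and distance of each of test_block, anvil, hex_key from where it was at the start of the episode below 0.012 m).
It fails at once if the bar is lifted off the plate or tipped (z of bar in the frame of plate above 0.042 m or angle between bar's own z axis and vertical above 0.15 rad).
It fails at once if the bar is pinched across its width between the fingers (contact force between the fingers and bar_c1 above 1 N and contact force between the fingers and bar_c2 above 1 N).
It fails at once if the test block, the anvil or the hex key is knocked out of its place (distance of any of test_block, anvil, hex_key from where it was at the start of the episode above 0.012 m).
It also fails if it takes over 48 s, if anything falls off the work surface, if the arm or the gripper's body presses on something with over 40 N, if the wrist force passes 120 N, or if a joint passes its speed limit or range.

### The arm

A 6-joint arm with a two-finger parallel gripper is mounted at the origin on the work surface. World frame = base frame: x ahead of the robot, y to its left, z up, the work surface at z = 0. Lengths are in m, angles in rad, forces in N, time in s.
With the tool pointing down it reaches from about 0.35 to 0.95 m from the base axis. Payload 17.4 kg.
Tool frame: the origin (TCP) lies on the centre line of the jaws, within the pads' length; the fingertips stand 8 mm ahead of it and the grasp point (between the pads) lies 11 mm behind it; z points along the fingers, x is the direction in which the jaws open and shut, and the axes are right-handed (so a half turn about z gives the same grasp; the last joint's range is limited). The gripper opens to 93 mm and grips with 3 to 60 N. Pads are 15 mm wide; open, the fingers measure 128 mm over their backs; the gripper's body (75 mm by 188 mm) begins 65 mm behind the grasp point.
Start: joints at [-1.185, 0.116, 1.442, -0, 1.584, -0.038], TCP at [0.278, -0.615, 0.227] pointing down, gripper open.
Joint ranges: [-2.83, 2.83], [-0.83, 2.19], [0.07, 2.5], [-1.14, 4.28], [0.01, 3], [-2.97, 2.97]. Speed limits (rad/s): [1.89, 1.89, 2.22, 3.14, 3.14, 3.14].

### API

Orientations are given as [roll, pitch, yaw] about the fixed x, y, z axes, in that order (R = Rz(yaw) Ry(pitch) Rx(roll)).
In Python, from station import ctrl, imaging, models gives the robot as it stands. The module is installed in compiled form; this text tells all that it offers.
- The arm moves only by the tool jog_arm, never from a script. Its argument "rows" is a list of rows, each an object of numbers: "gripper": the finger opening in cm, from 0 to 9.3; "x", "y", "z": the shift along the tool's x, y, z in cm; "rx", "ry", "rz": the turn, a rotation vector about the tool's x, y, z in degrees. In form: [{"gripper": .., "x": .., "y": .., "z": .., "rx": .., "ry": .., "rz": ..}, ...]. A call has exactly 5 rows; each row is the pose to reach, as a shift and turn from the pose commanded when the call began, along the tool's axes at that moment; what a row does not reach only later rows make up. A row lasts 1/8 s, in which the tool goes at most 62.5 mm and 10.7 degrees, less where a joint would pass 70% of its speed; a pose out of reach is approached as far as the arm can. A call with a gripper value outside its range is refused whole. The fingers move at their own pace and stop on an object; the grip force is fixed at half the most. Time passes only in rows, so rows that repeat a pose let the fingers close, or fill a call up. It gives the time, the measured TCP pose, the force and the opening at its end, in the units of the state.
- ctrl.state(): the state, without advancing time (a new reading comes with each control period).
- imaging.read_camera(name): name is "scene" or "top" or "wrist"; returns a dict with "color" (480x640x3 uint8, red, green, blue), "depth" (480x640 float32, m along the optical axis (not along the pixel's ray), 0 where there is no reading), "intrinsics" (3x3 intrinsics, pixels), "D" ([k1, k2, p1, p2, k3] as OpenCV has them; the pictures are not rectified), "cam_to_world" (4x4, takes a point from camera to world coordinates); the wrist camera has in their place "mount" (4x4, takes a point from camera to tool coordinates, whose origin is the TCP and whose axes are the tool frame's). Camera axes: x right, y down, z forward; pixel columns grow to the right and rows downward; lengths in m; the calibration is good to about 2 mm. A picture is of the moment at which its call begins: read the wrist's pose just before it.
- ctrl.sign_off(): hands the job in, once; it reports no verdict.
Trained networks look in the newest picture that a camera, given by its name, has taken for a name from the list of things; names that differ only in an ending like _2 or _b are one class to them, and where a whole thing is asked for, a point or a joint stands for the part that bears it (a point fixed in the world has none). Each returns a list of dicts, best first, with "confidence" (0 to 1); they miss things now and then, are a little off and sometimes report something else, mostly with a low value. They report only what shows in the picture. A call takes as long as a camera call. They do not tell look-alikes from the thing itself.
- models.cut_out(camera, target): "mask" (480x640 bool, what is visible of it) and "xy" ([column, row] in pixels, amid what is visible of it).
- models.spot_point(camera, target): "xy" ([column, row] in pixels: a listed point, or the origin of a listed thing).
The state is a dict: "time": time; "joint_positions": joint angles; "qd": joint speeds; "effort": joint torques, N m; "eef_pos": TCP position; "eef_rot": TCP orientation; "wrist_force": force on the tool from outside, world axes, zero at the start; "moment": the same for the moment, N m; "finger_gap": finger opening in m.
Only numpy, scipy, OpenCV 4.12 (cv2) and the standard library are available. Lean on these libraries where they do the work, as an engineer would, in place of code of your own. Each camera call takes 0.05 s, during which the arm holds its last target. There are 200 camera calls.

## Working session

There is one attempt and no reset: what is moved stays moved. The work goes in short steps, Python scripts to look and compute and a tool call to move; the robot and the scene stay as the last step left them, time stands still between calls to the robot, and variables do not carry over. Pictures are saved under pics/ and viewed, about 8 in all and at most 12, crops included, and the job is handed in when it is done.

Besides the shell and the picture viewer there is one more tool, called after ">>>" as name(argument=value, ...), one argument or row to a line, values as JSON. jog_arm: Moves the arm, as the interface text tells. Its arguments: {"type":"object","properties":{"rows":{"type":"array","items":{"type":"object","properties":{"gripper":{"type":"number"},"x":{"type":"number"},"y":{"type":"number"},"z":{"type":"number"},"rx":{"type":"number"},"ry":{"type":"number"},"rz":{"type":"number"}}}}},"required":["rows"]}

```bash
mkdir -p pics; cat > h.py <<'E'
import numpy as np, cv2
from station import ctrl, imaging, models
from scipy.spatial.transform import Rotation as R
def cam(n):
    s=ctrl.state(); c=imaging.read_camera(n)
    if 'cam_to_world' in c: T=np.array(c['cam_to_world'])
    else:
        W=np.eye(4); W[:3,:3]=R.from_euler('xyz',s['eef_rot']).as_matrix(); W[:3,3]=s['eef_pos']; T=W@np.array(c['mount'])
    c['T']=T; return c
def at_z(c,px,z):
    px=np.array(px,float).reshape(-1,1,2)
    n=cv2.undistortPoints(px,np.array(c['intrinsics']),np.array(c['D'])).reshape(-1,2)
    d=np.c_[n,np.ones(len(n))]@c['T'][:3,:3].T; o=c['T'][:3,3]
    return o+d*((z-o[2])/d[:,2])[:,None]
def save(c,f): cv2.imwrite(f,c['color'][:,:,::-1])
E
python3 - <<'E'
from h import *
for n in ['top','scene']:
    c=cam(n); save(c,f'pics/{n}0.png'); print(n,c['T'].round(3).tolist())
    for t in ['plate','stop','tbolt','bar','test_block','anvil','hex_key']:
        z={'bar':.052,'stop':.066,'tbolt':.06,'plate':.036,'test_block':.048,'anvil':.078}.get(t,.008)
        for m in models.cut_out(n,t)[:3]:
            k=m['mask']; 
            print(t,round(m['confidence'],2),np.round(m['xy']),k.sum(),at_z(c,m['xy'],z).round(3), cv2.minAreaRect(np.argwhere(k)[:,::-1].astype(np.float32)))
print(ctrl.state())
E
```

```text
top [[0.028, -0.986, 0.165, 0.433], [-0.999, -0.025, 0.023, 0.09], [-0.018, -0.165, -0.986, 0.905], [0.0, 0.0, 0.0, 1.0]]
plate 0.63 [344. 230.] 17904 [[0.608 0.058 0.036]] ((344.55731201171875, 237.1403045654297), (190.2210693359375, 113.44971466064453), 14.962156295776367)
stop 0.65 [418. 244.] 478 [[ 0.579 -0.078  0.066]] ((417.1624450683594, 245.25270080566406), (14.870075225830078, 34.07371520996094), 12.26477336883545)
bar 0.94 [436. 366.] 1244 [[ 0.357 -0.112  0.052]] ((435.7514953613281, 366.9044189453125), (24.12982749938965, 53.51414489746094), 37.746803283691406)
bar 0.82 [277. 379.] 1139 [[0.326 0.174 0.052]] ((274.5717468261719, 379.03216552734375), (22.16332244873047, 54.3177375793457), 50.71058654785156)
bar 0.62 [362. 366.] 1154 [[0.355 0.021 0.052]] ((359.818115234375, 365.97210693359375), (22.489643096923828, 52.98154830932617), 22.750974655151367)
test_block 0.85 [266. 253.] 652 [[0.557 0.206 0.048]] ((262.25, 250.25001525878906), (27.577163696289062, 28.284271240234375), 45.0)
anvil 0.92 [406. 290.] 352 [[ 0.492 -0.053  0.078]] ((406.0, 290.0), (20.0, 20.0), 90.0)
[... 1345 characters left out ...]
77.87788391113281), 65.87902069091797)
{'time': 0.8, 'joint_positions': array([-1.18481854e+00,  1.15998191e-01,  1.44159826e+00, -2.36346066e-05,
        1.58401235e+00, -3.77760964e-02]), 'qd': array([ 0.00031191, -0.00035263, -0.00097555,  0.00080389, -0.00058476,
        0.00180521]), 'effort': array([ 3.76759126e-03, -7.20968986e+01, -6.22726321e+01,  7.80643243e-02,
        1.82736333e-02,  2.57118802e-05]), 'eef_pos': array([ 0.27755102, -0.61529932,  0.22664844]), 'eef_rot': array([ 3.14156965e+00,  1.70252770e-05, -1.14704276e+00]), 'wrist_force': array([-0.26297317,  0.12515696, -0.49437313]), 'moment': array([0.06972656, 0.03728149, 0.02496294]), 'finger_gap': 0.09362126470769404}
```

```bash
python3 - <<'E'
import cv2
a=cv2.imread('pics/top0.png')[150:400,190:490]; cv2.imwrite('pics/top0c.png',cv2.resize(a,None,fx=2.4,fy=2.4,interpolation=cv2.INTER_CUBIC))
a=cv2.imread('pics/scene0.png')[130:430,200:540]; cv2.imwrite('pics/scene0c.png',cv2.resize(a,None,fx=2,fy=2,interpolation=cv2.INTER_CUBIC))
E
```

```text
(no output)
```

View pics/top0c.png

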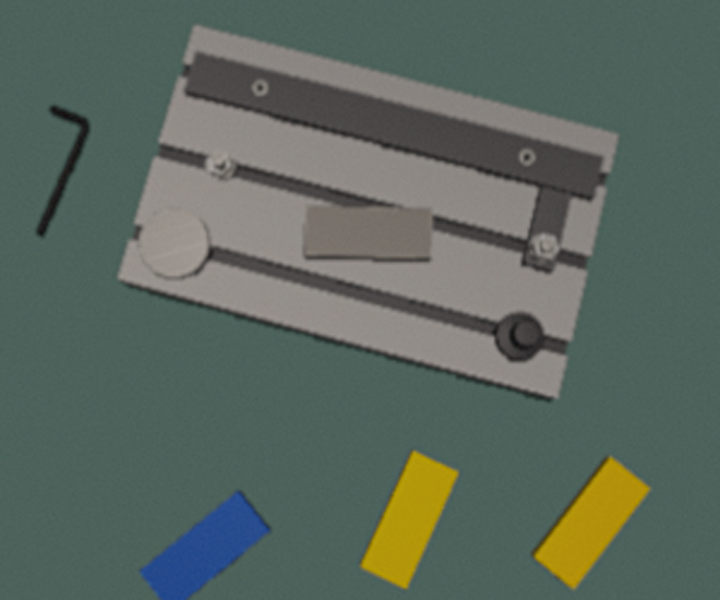

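View pics/scene0c.png

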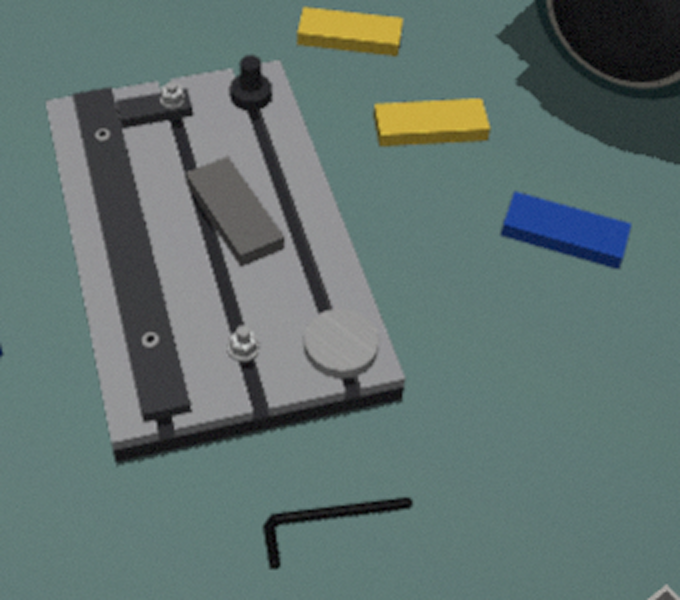

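```bash
python3 - <<'E'
from h import *
c=cam('top')
f=lambda p:np.array(p)/2.4+[190,150]
P=at_z(c,f([(193,25),(618,135),(556,397),(118,281)]),.036);print(P.round(4),'ctr',P.mean(0))
for a in [(0,1),(3,2)]: 
    d=P[a[0]]-P[a[1]]; print(np.hypot(*d[:2]),np.arctan2(-d[0],d[1]))
F=at_z(c,f([(187,93),(592,197)]),.048);d=F[0]-F[1];print('fence',F.round(4),np.hypot(*d[:2]),np.arctan2(-d[0],d[1]))
B=at_z(c,f([(306,206),(432,207),(430,259),(304,255)]),.052);d=B[0]-B[1];print('bar',B.round(4),B.mean(0),np.hypot(*d[:2]),np.hypot(*(B[1]-B[2])[:2]),np.arctan2(-d[0],d[1]))
print(at_z(c,f([(540,270),(522,263),(555,272)]),.048))
print('depth stats',[ (p,c['depth'][int(f(p)[1]),int(f(p)[0])]) for p in [(367,232),(450,300)]])
E
```

```text
[[ 0.7444  0.207   0.036 ]
 [ 0.6593 -0.1422  0.036 ]
 [ 0.4479 -0.09    0.036 ]
 [ 0.5299  0.2571  0.036 ]] ctr [0.59537107 0.05794262 0.036     ]
0.3593882954387039 -0.23897177085023033
0.35660917030704375 -0.2319685041646761
fence [[ 0.6824  0.2075  0.048 ]
 [ 0.6051 -0.1172  0.048 ]] 0.33375787446043376 -0.23375214393155636
bar [[0.5913 0.1088 0.052 ]
 [0.593  0.0099 0.052 ]
 [0.5518 0.011  0.052 ]
 [0.5524 0.1092 0.052 ]] [0.57216323 0.05972324 0.052     ] 0.09893465235379756 0.041241581787916835 0.017142375213068307
[[ 0.54585719 -0.07551521  0.048     ]
 [ 0.55102786 -0.06141771  0.048     ]
 [ 0.54457153 -0.0872768   0.048     ]]
depth stats [((367, 232), np.float32(0.8636441)), ((450, 300), np.float32(0.8705005))]
```

>>> jog_arm(
  rows=[
    {"gripper":5,"x":-53.4,"y":-49.4,"rz":37.7},
    {"gripper":5,"x":-53.4,"y":-49.4,"rz":37.7},
    {"gripper":5,"x":-53.4,"y":-49.4,"rz":37.7},
    {"gripper":5,"x":-53.4,"y":-49.4,"rz":37.7},
    {"gripper":5,"x":-53.4,"y":-49.4,"rz":37.7},
  ],
)

```text
invalid input at $.rows[0]: expected keys gripper, x, y, z, rx, ry, rz
```

>>> jog_arm(
  rows=[
    {"gripper":5,"x":-53.4,"y":-49.4,"z":0,"rx":0,"ry":0,"rz":37.7},
    {"gripper":5,"x":-53.4,"y":-49.4,"z":0,"rx":0,"ry":0,"rz":37.7},
    {"gripper":5,"x":-53.4,"y":-49.4,"z":0,"rx":0,"ry":0,"rz":37.7},
    {"gripper":5,"x":-53.4,"y":-49.4,"z":0,"rx":0,"ry":0,"rz":37.7},
    {"gripper":5,"x":-53.4,"y":-49.4,"z":0,"rx":0,"ry":0,"rz":37.7},
  ],
)

```text
time: 1.48
eef_pos: [0.3769, -0.3171, 0.2268]
eef_rot: [-3.141, -0.0, -1.807]
wrist_force: [0.7, 0.2, 0.3]
finger_gap: 0.0514
```

>>> jog_arm(
  rows=[
    {"gripper":5,"x":-41.2,"y":-3.7,"z":0,"rx":0,"ry":0,"rz":0},
    {"gripper":5,"x":-41.2,"y":-3.7,"z":0,"rx":0,"ry":0,"rz":0},
    {"gripper":5,"x":-41.2,"y":-3.7,"z":0,"rx":0,"ry":0,"rz":0},
    {"gripper":5,"x":-41.2,"y":-3.7,"z":0,"rx":0,"ry":0,"rz":0},
    {"gripper":5,"x":-41.2,"y":-3.7,"z":0,"rx":0,"ry":0,"rz":0},
  ],
)

```text
time: 2.1
eef_pos: [0.4763, -0.0206, 0.2271]
eef_rot: [-3.141, 0.0, -1.805]
wrist_force: [0.6, -1.5, 1.0]
finger_gap: 0.0496
```

>>> jog_arm(
  rows=[
    {"gripper":5,"x":-10,"y":-0.9,"z":-3,"rx":0,"ry":0,"rz":0},
    {"gripper":5,"x":-10,"y":-0.9,"z":-3,"rx":0,"ry":0,"rz":0},
    {"gripper":5,"x":-10,"y":-0.9,"z":-3,"rx":0,"ry":0,"rz":0},
    {"gripper":5,"x":-10,"y":-0.9,"z":-3,"rx":0,"ry":0,"rz":0},
    {"gripper":5,"x":-10,"y":-0.9,"z":-3,"rx":0,"ry":0,"rz":0},
  ],
)

```text
time: 2.72
eef_pos: [0.5078, 0.0715, 0.2564]
eef_rot: [3.141, -0.0, -1.806]
wrist_force: [0.1, -0.2, -0.3]
finger_gap: 0.0499
```

```bash
python3 - <<'E'
from h import *
c=cam('wrist'); save(c,'pics/w1.png'); s=ctrl.state(); print(s['time'],s['eef_pos'],s['eef_rot'],c['T'].round(3).tolist())
E
```

```text
2.775 [0.50780575 0.0715485  0.25644991] [ 3.14145622e+00 -1.29740049e-04 -1.80635748e+00] [[-0.234, -0.939, -0.253, 0.577], [-0.972, 0.226, 0.061, 0.057], [0.0, 0.26, -0.966, 0.415], [0.0, 0.0, 0.0, 1.0]]
```

View pics/w1.png

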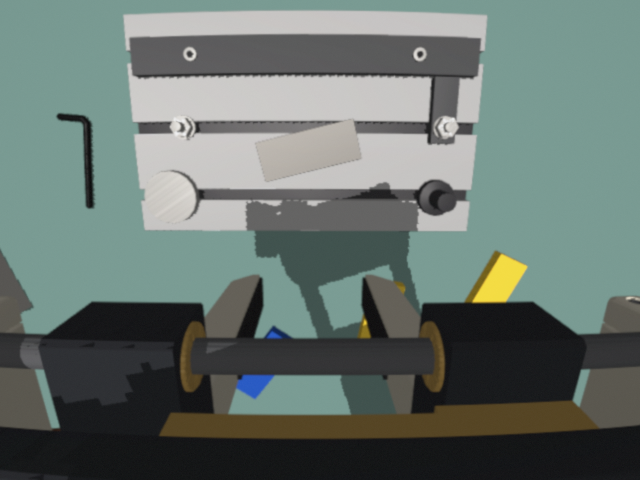

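The wrist view shows the whole plate: fence front edge at row ~75 (cols 135–479), stop at cols 430–457 on the right, steel bar at about (308,150), anvil (437,198), test block (170,197), tbolt (183,127).

```bash
cat >> h.py <<'E'
def fit(c,lines,z):
    pass
E
python3 - <<'E'
from h import *
c=cam('wrist'); s=ctrl.state(); p=s['eef_pos'][:2]
g=cv2.cvtColor(c['color'],cv2.COLOR_RGB2GRAY)
cs=np.array([(255,142),(354,120),(361,158),(266,181),(135,75),(479,75),(430,140),(433,80)],np.float32).reshape(-1,1,2)
cs[:4]=cv2.cornerSubPix(g,cs[:4].copy(),(5,5),(-1,-1),(3,30,.01)); print(cs[:4].reshape(-1,2))
B=at_z(c,cs[:4],.052); F=at_z(c,cs[4:6],.048); S=at_z(c,cs[6:],.048)
d=F[0]-F[1]; yaw=np.arctan2(-d[0],d[1]); print('fence yaw',yaw,np.hypot(*d[:2]))
X=np.array([np.cos(yaw),np.sin(yaw)]); Y=np.array([-X[1],X[0]])
o=F[:,:2].mean(0)-.05*X; print('plate o',o)   # fence mid -> plate centre
q=lambda P:np.c_[(P[:,:2]-o)@X,(P[:,:2]-o)@Y].round(4)
print('bar',q(B).tolist(),q(B).mean(0),'stop side',q(S).tolist(),'tcp',q(p[None]))
b=B[0]-B[1];print('bar yaw rel',np.arctan2(-b[0],b[1])-yaw,[np.hypot(*(B[i]-B[i-1])[:2]).round(4) for i in range(4)])
for t,z in [('anvil',.049),('test_block',.048)]:
    m=models.cut_out('wrist',t)
    if m: print(t,q(at_z(c,m[0]['xy'],z)))
E
```

```text
[[254.12169 142.24428]
 [353.59    120.55004]
 [361.4733  158.52367]
 [266.      181.     ]]
fence yaw -0.23710679083811798 0.3382005909165283
plate o [0.59614043 0.05741439]
bar [[-0.0161, 0.0526], [0.0047, -0.046], [-0.032, -0.0549], [-0.0546, 0.0418]] [-0.0245   -0.001625] stop side [[-0.0131, -0.1245], [0.0442, -0.1234]] tcp [[-0.0891 -0.0069]]
bar yaw rel 0.2079470221262323 [np.float64(0.04), np.float64(0.1007), np.float64(0.0378), np.float64(0.0993)]
anvil [[-0.0688 -0.131 ]]
test_block [[-0.0718  0.1441]]
```

>>> jog_arm(
  rows=[
    {"gripper":5,"x":0,"y":0,"z":6,"rx":0,"ry":0,"rz":0},
    {"gripper":5,"x":0,"y":0,"z":12,"rx":0,"ry":0,"rz":0},
    {"gripper":5,"x":0,"y":0,"z":17,"rx":0,"ry":0,"rz":0},
    {"gripper":5,"x":0,"y":0,"z":20,"rx":0,"ry":0,"rz":0},
    {"gripper":5,"x":0,"y":0,"z":20.7,"rx":0,"ry":0,"rz":0},
  ],
)

```text
time: 3.55
eef_pos: [0.5071, 0.0722, 0.0479]
eef_rot: [3.139, -0.001, -1.805]
wrist_force: [0.8, 0.4, -0.4]
finger_gap: 0.0494
```

>>> jog_arm(
  rows=[
    {"gripper":5,"x":0,"y":-1.2,"z":0,"rx":0,"ry":0,"rz":0},
    {"gripper":5,"x":0,"y":-2.2,"z":0,"rx":0,"ry":0,"rz":0},
    {"gripper":5,"x":0,"y":-3.0,"z":0,"rx":0,"ry":0,"rz":0},
    {"gripper":5,"x":0,"y":-3.8,"z":0,"rx":0,"ry":0,"rz":0},
    {"gripper":5,"x":0,"y":-4.6,"z":0,"rx":0,"ry":0,"rz":0},
  ],
)

```text
time: 4.18
eef_pos: [0.5533, 0.0619, 0.0499]
eef_rot: [3.142, 0.0, -1.805]
wrist_force: [-4.0, 3.0, 2.2]
finger_gap: 0.0503
```

>>> jog_arm(
  rows=[
    {"gripper":5,"x":0,"y":-0.7,"z":0,"rx":0,"ry":0,"rz":0},
    {"gripper":5,"x":0,"y":-1.4,"z":0,"rx":0,"ry":0,"rz":0},
    {"gripper":5,"x":0,"y":-2.1,"z":0,"rx":0,"ry":0,"rz":0},
    {"gripper":5,"x":0,"y":-2.8,"z":0,"rx":0,"ry":0,"rz":0},
    {"gripper":5,"x":0,"y":-3.5,"z":0,"rx":0,"ry":0,"rz":0},
  ],
)

```text
time: 4.8
eef_pos: [0.587, 0.0536, 0.0497]
eef_rot: [3.141, -0.0, -1.805]
wrist_force: [-6.6, 1.4, 6.3]
finger_gap: 0.0502
```

```bash
python3 - <<'E'
from h import *
c=cam('wrist'); save(c,'pics/w2.png'); s=ctrl.state(); d=s['eef_pos'][:2]-[.5961,.0574]; X=np.array([np.cos(.2365),-np.sin(.2365)]); print(d@X,d@[-X[1],X[0]],s['wrist_force'])
E
```

```text
-0.007186108236768063 -0.00590211247872349 [-0.13921343 -0.71169996 -0.23795801]
```

View pics/w2.png

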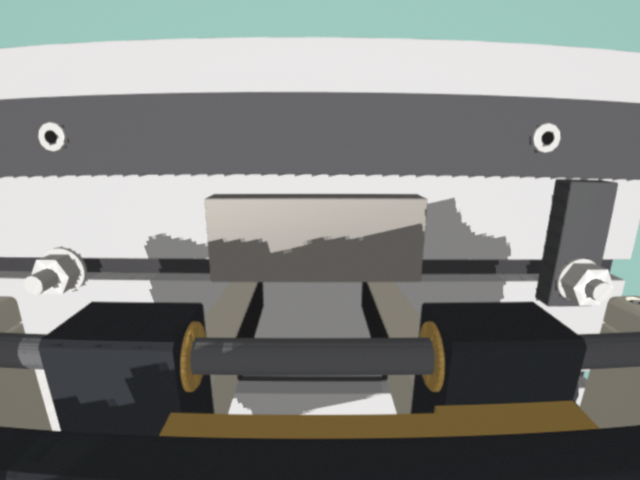

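The bar is square in front of the fence (top cols 208–424, front edge row 195, fence edge row 175), about 8–10 mm short of it. Continuing gently.

>>> jog_arm(
  rows=[
    {"gripper":5,"x":0,"y":-0.3,"z":0,"rx":0,"ry":0,"rz":0},
    {"gripper":5,"x":0,"y":-0.6,"z":0,"rx":0,"ry":0,"rz":0},
    {"gripper":5,"x":0,"y":-0.75,"z":0,"rx":0,"ry":0,"rz":0},
    {"gripper":5,"x":0,"y":-0.8,"z":0,"rx":0,"ry":0,"rz":0},
    {"gripper":5,"x":0,"y":-0.8,"z":0,"rx":0,"ry":0,"rz":0},
  ],
)

```text
time: 5.48
eef_pos: [0.5945, 0.0518, 0.0496]
eef_rot: [3.141, -0.0, -1.805]
wrist_force: [-4.9, 1.6, 4.2]
finger_gap: 0.05
```

>>> jog_arm(
  rows=[
    {"gripper":5,"x":0,"y":-0.05,"z":0,"rx":0,"ry":0,"rz":0},
    {"gripper":5,"x":0,"y":-0.1,"z":0,"rx":0,"ry":0,"rz":0},
    {"gripper":5,"x":0,"y":-0.15,"z":0,"rx":0,"ry":0,"rz":0},
    {"gripper":5,"x":0,"y":-0.2,"z":0,"rx":0,"ry":0,"rz":0},
    {"gripper":5,"x":0,"y":-0.2,"z":0,"rx":0,"ry":0,"rz":0},
  ],
)

```text
time: 6.1
eef_pos: [0.5964, 0.0514, 0.0496]
eef_rot: [3.141, -0.0, -1.805]
wrist_force: [-5.2, 0.5, 3.5]
finger_gap: 0.0504
```

>>> jog_arm(
  rows=[
    {"gripper":5,"x":0,"y":-0.05,"z":0,"rx":0,"ry":0,"rz":0},
    {"gripper":5,"x":0,"y":-0.1,"z":0,"rx":0,"ry":0,"rz":0},
    {"gripper":5,"x":0,"y":-0.15,"z":0,"rx":0,"ry":0,"rz":0},
    {"gripper":5,"x":0,"y":-0.15,"z":0,"rx":0,"ry":0,"rz":0},
    {"gripper":5,"x":0,"y":-0.15,"z":0,"rx":0,"ry":0,"rz":0},
  ],
)

```text
time: 6.72
eef_pos: [0.5966, 0.0514, 0.0495]
eef_rot: [3.138, -0.0, -1.805]
wrist_force: [-17.1, 3.4, 10.0]
finger_gap: 0.0497
```

>>> jog_arm(
  rows=[
    {"gripper":5,"x":0,"y":1.5,"z":0,"rx":0,"ry":0,"rz":0},
    {"gripper":5,"x":0,"y":1.5,"z":-5,"rx":0,"ry":0,"rz":0},
    {"gripper":5,"x":-4,"y":-1,"z":-8,"rx":0,"ry":0,"rz":0},
    {"gripper":0,"x":-8.3,"y":-2.4,"z":-8,"rx":0,"ry":0,"rz":0},
    {"gripper":0,"x":-8.3,"y":-2.4,"z":-8,"rx":0,"ry":0,"rz":0},
  ],
)

```text
time: 7.35
eef_pos: [0.6413, 0.1281, 0.1294]
eef_rot: [-3.141, 0.0, -1.803]
wrist_force: [-1.0, -0.2, -0.6]
finger_gap: 0.0345
```

```bash
python3 - <<'E'
from h import *
c=cam('wrist'); save(c,'pics/w3.png'); s=ctrl.state(); d=s['eef_pos'][:2]-[.5961,.0574]; X=np.array([np.cos(.2365),-np.sin(.2365)]); print(d@X,d@[-X[1],X[0]],s['eef_pos'],s['finger_gap'])
E
```

```text
0.026902260822632175 0.07799262734880362 [0.6405272  0.12691838 0.12908105] 0.030940171666655577
```

View pics/w3.png

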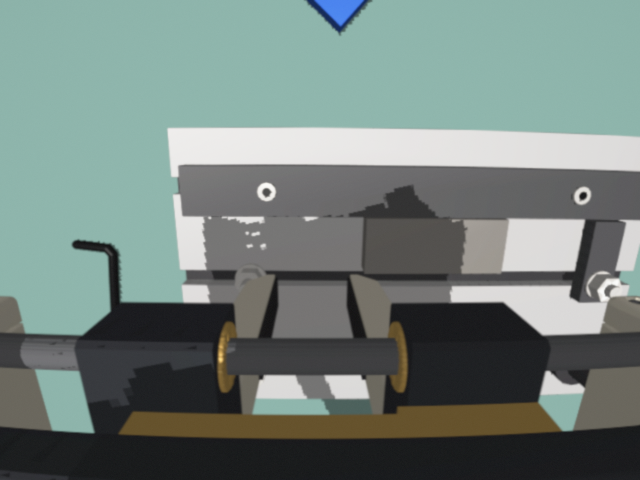

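The bar lies flush along the fence, cols 363–506; the stop's inner face is at col ~583.

```bash
cat >> h.py <<'E'
def plate(p):
    d=np.atleast_2d(p)[:,:2]-[.5961,.0574]; X=np.array([np.cos(.2365),-np.sin(.2365)]); return np.c_[d@X,d@[-X[1],X[0]]].round(4)
E
python3 - <<'E'
from h import *
c=cam('wrist'); print(plate(at_z(c,[(363,219),(506,221),(363,272),(504,273)],.052)),plate(at_z(c,[(585,222),(578,297)],.048)),plate(ctrl.state()['eef_pos']),ctrl.state()['finger_gap'])
E
```

```text
[[ 0.0485  0.0452]
 [ 0.0477 -0.055 ]
 [ 0.0102  0.0436]
 [ 0.0093 -0.0593]] [[ 0.0466 -0.1176]
 [-0.0122 -0.1247]] [[0.0267 0.0772]] 0.026525779911916285
```

>>> jog_arm(
  rows=[
    {"gripper":0,"x":0,"y":0,"z":0,"rx":0,"ry":0,"rz":0},
    {"gripper":0,"x":0,"y":0,"z":0,"rx":0,"ry":0,"rz":0},
    {"gripper":0,"x":0,"y":0,"z":2,"rx":0,"ry":0,"rz":0},
    {"gripper":0,"x":0,"y":0,"z":6,"rx":0,"ry":0,"rz":0},
    {"gripper":0,"x":0,"y":0,"z":8,"rx":0,"ry":0,"rz":0},
  ],
)

```text
time: 8.07
eef_pos: [0.6393, 0.1258, 0.0463]
eef_rot: [3.139, -0.001, -1.805]
wrist_force: [0.1, 0.7, -0.5]
finger_gap: 0.0005
```

>>> jog_arm(
  rows=[
    {"gripper":0,"x":0.9,"y":0,"z":0,"rx":0,"ry":0,"rz":0},
    {"gripper":0,"x":1.7,"y":0,"z":0,"rx":0,"ry":0,"rz":0},
    {"gripper":0,"x":2.5,"y":0,"z":0,"rx":0,"ry":0,"rz":0},
    {"gripper":0,"x":3.3,"y":0,"z":0,"rx":0,"ry":0,"rz":0},
    {"gripper":0,"x":4.1,"y":0,"z":0,"rx":0,"ry":0,"rz":0},
  ],
)

```text
time: 8.7
eef_pos: [0.6316, 0.0863, 0.051]
eef_rot: [-3.14, 0.002, -1.805]
wrist_force: [1.1, 5.8, 4.0]
finger_gap: 0.0007
```

>>> jog_arm(
  rows=[
    {"gripper":0,"x":0.7,"y":0,"z":0,"rx":0,"ry":0,"rz":0},
    {"gripper":0,"x":1.4,"y":0,"z":0,"rx":0,"ry":0,"rz":0},
    {"gripper":0,"x":2.1,"y":0,"z":0,"rx":0,"ry":0,"rz":0},
    {"gripper":0,"x":2.7,"y":0,"z":0,"rx":0,"ry":0,"rz":0},
    {"gripper":0,"x":3.0,"y":0,"z":0,"rx":0,"ry":0,"rz":0},
  ],
)

```text
time: 9.32
eef_pos: [0.6247, 0.0571, 0.051]
eef_rot: [-3.14, 0.001, -1.805]
wrist_force: [1.1, 6.0, 4.3]
finger_gap: 0.0006
```

```bash
python3 - <<'E'
from h import *
c=cam('wrist'); save(c,'pics/w4.png'); s=ctrl.state(); print(plate(s['eef_pos']),s['wrist_force'])
E
```

```text
[[0.0279 0.0062]] [1.43039371 4.25828996 5.14715488]
```

View pics/w4.png

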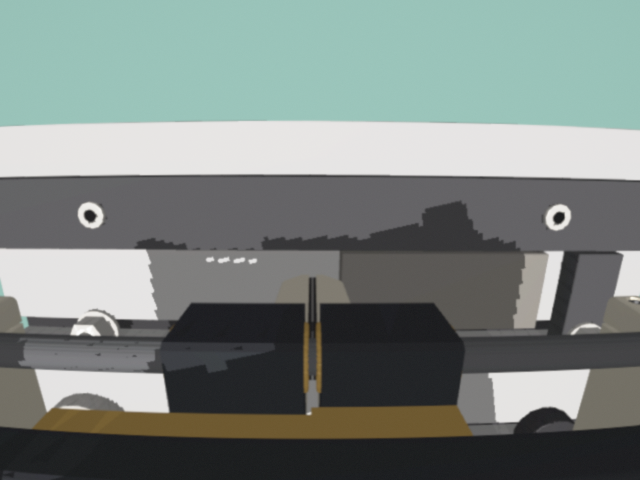

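The bar's end (col ~543) is about 9 mm from the stop (col ~561), and the bar stays along the fence. Creeping on.

>>> jog_arm(
  rows=[
    {"gripper":0,"x":0.2,"y":0,"z":0,"rx":0,"ry":0,"rz":0},
    {"gripper":0,"x":0.4,"y":0,"z":0,"rx":0,"ry":0,"rz":0},
    {"gripper":0,"x":0.55,"y":0,"z":0,"rx":0,"ry":0,"rz":0},
    {"gripper":0,"x":0.6,"y":0,"z":0,"rx":0,"ry":0,"rz":0},
    {"gripper":0,"x":0.65,"y":0,"z":0,"rx":0,"ry":0,"rz":0},
  ],
)

```text
time: 10.0
eef_pos: [0.6232, 0.0511, 0.0509]
eef_rot: [-3.14, 0.001, -1.805]
wrist_force: [1.8, 6.1, 5.4]
finger_gap: 0.0006
```

>>> jog_arm(
  rows=[
    {"gripper":0,"x":0.05,"y":0,"z":0,"rx":0,"ry":0,"rz":0},
    {"gripper":0,"x":0.1,"y":0,"z":0,"rx":0,"ry":0,"rz":0},
    {"gripper":0,"x":0.15,"y":0,"z":0,"rx":0,"ry":0,"rz":0},
    {"gripper":0,"x":0.2,"y":0,"z":0,"rx":0,"ry":0,"rz":0},
    {"gripper":0,"x":0.2,"y":0,"z":0,"rx":0,"ry":0,"rz":0},
  ],
)

```text
time: 10.62
eef_pos: [0.6228, 0.0491, 0.051]
eef_rot: [-3.14, 0.001, -1.805]
wrist_force: [1.2, 5.5, 5.3]
finger_gap: 0.0007
```

>>> jog_arm(
  rows=[
    {"gripper":0,"x":0.04,"y":0,"z":0,"rx":0,"ry":0,"rz":0},
    {"gripper":0,"x":0.08,"y":0,"z":0,"rx":0,"ry":0,"rz":0},
    {"gripper":0,"x":0.12,"y":0,"z":0,"rx":0,"ry":0,"rz":0},
    {"gripper":0,"x":0.15,"y":0,"z":0,"rx":0,"ry":0,"rz":0},
    {"gripper":0,"x":0.15,"y":0,"z":0,"rx":0,"ry":0,"rz":0},
  ],
)

```text
time: 11.25
eef_pos: [0.6224, 0.0476, 0.0509]
eef_rot: [-3.14, 0.001, -1.805]
wrist_force: [1.3, 6.5, 4.2]
finger_gap: 0.0002
```

>>> jog_arm(
  rows=[
    {"gripper":0,"x":0.04,"y":0,"z":0,"rx":0,"ry":0,"rz":0},
    {"gripper":0,"x":0.08,"y":0,"z":0,"rx":0,"ry":0,"rz":0},
    {"gripper":0,"x":0.12,"y":0,"z":0,"rx":0,"ry":0,"rz":0},
    {"gripper":0,"x":0.15,"y":0,"z":0,"rx":0,"ry":0,"rz":0},
    {"gripper":0,"x":0.15,"y":0,"z":0,"rx":0,"ry":0,"rz":0},
  ],
)

```text
time: 11.88
eef_pos: [0.6221, 0.0462, 0.0509]
eef_rot: [-3.14, 0.001, -1.805]
wrist_force: [0.6, 6.8, 5.4]
finger_gap: 0.0003
```

>>> jog_arm(
  rows=[
    {"gripper":0,"x":0.04,"y":0,"z":0,"rx":0,"ry":0,"rz":0},
    {"gripper":0,"x":0.08,"y":0,"z":0,"rx":0,"ry":0,"rz":0},
    {"gripper":0,"x":0.12,"y":0,"z":0,"rx":0,"ry":0,"rz":0},
    {"gripper":0,"x":0.12,"y":0,"z":0,"rx":0,"ry":0,"rz":0},
    {"gripper":0,"x":0.12,"y":0,"z":0,"rx":0,"ry":0,"rz":0},
  ],
)

```text
time: 12.5
eef_pos: [0.6218, 0.045, 0.0509]
eef_rot: [-3.14, 0.001, -1.805]
wrist_force: [0.9, 6.3, 5.6]
finger_gap: 0.0004
```

>>> jog_arm(
  rows=[
    {"gripper":0,"x":0.04,"y":0,"z":0,"rx":0,"ry":0,"rz":0},
    {"gripper":0,"x":0.08,"y":0,"z":0,"rx":0,"ry":0,"rz":0},
    {"gripper":0,"x":0.12,"y":0,"z":0,"rx":0,"ry":0,"rz":0},
    {"gripper":0,"x":0.12,"y":0,"z":0,"rx":0,"ry":0,"rz":0},
    {"gripper":0,"x":0.12,"y":0,"z":0,"rx":0,"ry":0,"rz":0},
  ],
)

```text
time: 13.12
eef_pos: [0.6215, 0.0438, 0.0509]
eef_rot: [-3.14, 0.001, -1.805]
wrist_force: [1.9, 5.8, 4.2]
finger_gap: 0.0003
```

```bash
python3 - <<'E'
from h import *
c=cam('wrist'); s=ctrl.state(); print(plate(s['eef_pos']),s['wrist_force'])
cv2.imwrite('pics/w5.png',cv2.resize(c['color'][200:350,320:640,::-1],None,fx=2.5,fy=2.5,interpolation=cv2.INTER_CUBIC))
E
```

```text
[[ 0.0279 -0.0072]] [1.37836491 7.0054911  4.08334054]
```

View pics/w5.png

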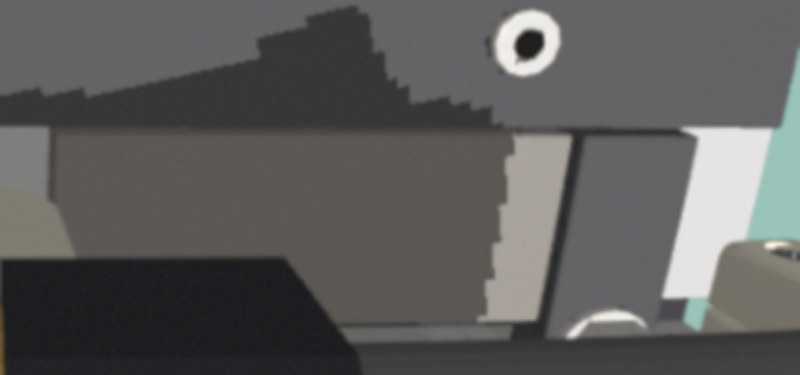

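The bar's end is within about 2 mm of the stop (dark strip at crop col ~575). Continuing until the force rises.

>>> jog_arm(
  rows=[
    {"gripper":0,"x":0.04,"y":0,"z":0,"rx":0,"ry":0,"rz":0},
    {"gripper":0,"x":0.08,"y":0,"z":0,"rx":0,"ry":0,"rz":0},
    {"gripper":0,"x":0.12,"y":0,"z":0,"rx":0,"ry":0,"rz":0},
    {"gripper":0,"x":0.12,"y":0,"z":0,"rx":0,"ry":0,"rz":0},
    {"gripper":0,"x":0.12,"y":0,"z":0,"rx":0,"ry":0,"rz":0},
  ],
)

```text
time: 13.8
eef_pos: [0.6212, 0.0427, 0.0509]
eef_rot: [-3.14, 0.001, -1.805]
wrist_force: [1.8, 5.7, 4.2]
finger_gap: 0.0006
```

>>> jog_arm(
  rows=[
    {"gripper":0,"x":0.04,"y":0,"z":0,"rx":0,"ry":0,"rz":0},
    {"gripper":0,"x":0.08,"y":0,"z":0,"rx":0,"ry":0,"rz":0},
    {"gripper":0,"x":0.12,"y":0,"z":0,"rx":0,"ry":0,"rz":0},
    {"gripper":0,"x":0.12,"y":0,"z":0,"rx":0,"ry":0,"rz":0},
    {"gripper":0,"x":0.12,"y":0,"z":0,"rx":0,"ry":0,"rz":0},
  ],
)

```text
time: 14.42
eef_pos: [0.6209, 0.0415, 0.0509]
eef_rot: [-3.14, 0.001, -1.805]
wrist_force: [1.3, 6.2, 6.0]
finger_gap: 0.0002
```

>>> jog_arm(
  rows=[
    {"gripper":0,"x":0.04,"y":0,"z":0,"rx":0,"ry":0,"rz":0},
    {"gripper":0,"x":0.08,"y":0,"z":0,"rx":0,"ry":0,"rz":0},
    {"gripper":0,"x":0.12,"y":0,"z":0,"rx":0,"ry":0,"rz":0},
    {"gripper":0,"x":0.12,"y":0,"z":0,"rx":0,"ry":0,"rz":0},
    {"gripper":0,"x":0.12,"y":0,"z":0,"rx":0,"ry":0,"rz":0},
  ],
)

```text
time: 15.05
eef_pos: [0.6207, 0.0404, 0.0509]
eef_rot: [-3.14, 0.001, -1.805]
wrist_force: [1.8, 6.2, 4.8]
finger_gap: 0.0004
```

>>> jog_arm(
  rows=[
    {"gripper":0,"x":0.04,"y":0,"z":0,"rx":0,"ry":0,"rz":0},
    {"gripper":0,"x":0.08,"y":0,"z":0,"rx":0,"ry":0,"rz":0},
    {"gripper":0,"x":0.1,"y":0,"z":0,"rx":0,"ry":0,"rz":0},
    {"gripper":0,"x":0.1,"y":0,"z":0,"rx":0,"ry":0,"rz":0},
    {"gripper":0,"x":0.1,"y":0,"z":0,"rx":0,"ry":0,"rz":0},
  ],
)

```text
time: 15.68
eef_pos: [0.6204, 0.0394, 0.0509]
eef_rot: [-3.14, 0.001, -1.805]
wrist_force: [1.5, 5.5, 4.6]
finger_gap: 0.0003
```

```bash
python3 - <<'E'
from h import *
c=cam('wrist'); s=ctrl.state(); print(plate(s['eef_pos']),s['wrist_force'])
cv2.imwrite('pics/w6.png',cv2.resize(c['color'][230:350,300:640,::-1],None,fx=2.3,fy=2.3,interpolation=cv2.INTER_CUBIC))
E
```

```text
[[ 0.0279 -0.0118]] [0.93884564 7.02626652 3.970386  ]
```

View pics/w6.png

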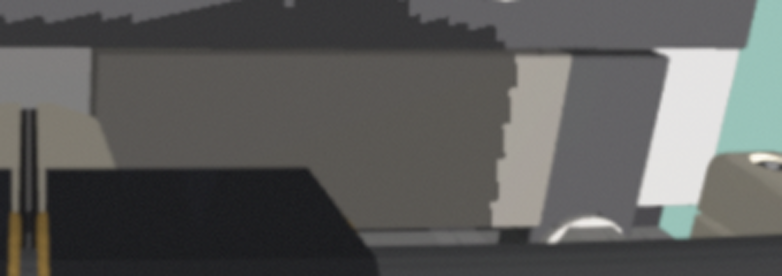

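The dark strip is gone, so it is nearly touching; the bar's taller top edge may hide a small gap. I'll push until the force rises.

>>> jog_arm(
  rows=[
    {"gripper":0,"x":0.04,"y":0,"z":0,"rx":0,"ry":0,"rz":0},
    {"gripper":0,"x":0.08,"y":0,"z":0,"rx":0,"ry":0,"rz":0},
    {"gripper":0,"x":0.12,"y":0,"z":0,"rx":0,"ry":0,"rz":0},
    {"gripper":0,"x":0.12,"y":0,"z":0,"rx":0,"ry":0,"rz":0},
    {"gripper":0,"x":0.12,"y":0,"z":0,"rx":0,"ry":0,"rz":0},
  ],
)

```text
time: 16.35
eef_pos: [0.6202, 0.0385, 0.0509]
eef_rot: [-3.14, 0.002, -1.805]
wrist_force: [1.8, 8.5, 4.9]
finger_gap: 0.0004
```

>>> jog_arm(
  rows=[
    {"gripper":0,"x":0.04,"y":0,"z":0,"rx":0,"ry":0,"rz":0},
    {"gripper":0,"x":0.08,"y":0,"z":0,"rx":0,"ry":0,"rz":0},
    {"gripper":0,"x":0.1,"y":0,"z":0,"rx":0,"ry":0,"rz":0},
    {"gripper":0,"x":0.1,"y":0,"z":0,"rx":0,"ry":0,"rz":0},
    {"gripper":0,"x":0.1,"y":0,"z":0,"rx":0,"ry":0,"rz":0},
  ],
)

```text
time: 16.98
eef_pos: [0.6202, 0.0383, 0.051]
eef_rot: [-3.14, 0.003, -1.805]
wrist_force: [4.5, 14.5, 3.7]
finger_gap: 0.0005
```

Force rose to 14.5 N with motion stopped, so the bar is butted. Retreating, then a final seating push against the fence.

>>> jog_arm(
  rows=[
    {"gripper":0,"x":-1.5,"y":0,"z":0,"rx":0,"ry":0,"rz":0},
    {"gripper":0,"x":-1.5,"y":0,"z":-5,"rx":0,"ry":0,"rz":0},
    {"gripper":3,"x":0,"y":2.5,"z":-8,"rx":0,"ry":0,"rz":0},
    {"gripper":3,"x":4,"y":5.6,"z":-8,"rx":0,"ry":0,"rz":0},
    {"gripper":3,"x":5.4,"y":5.6,"z":-8,"rx":0,"ry":0,"rz":0},
  ],
)

```text
time: 17.6
eef_pos: [0.551, -0.0034, 0.1304]
eef_rot: [-3.141, -0.0, -1.805]
wrist_force: [1.0, -0.3, 0.9]
finger_gap: 0.0257
```

>>> jog_arm(
  rows=[
    {"gripper":3,"x":0,"y":0,"z":0,"rx":0,"ry":0,"rz":0},
    {"gripper":3,"x":0,"y":0,"z":1,"rx":0,"ry":0,"rz":0},
    {"gripper":3,"x":0,"y":0,"z":4,"rx":0,"ry":0,"rz":0},
    {"gripper":3,"x":0,"y":0,"z":7,"rx":0,"ry":0,"rz":0},
    {"gripper":3,"x":0,"y":0,"z":8,"rx":0,"ry":0,"rz":0},
  ],
)

```text
time: 18.23
eef_pos: [0.5516, -0.0019, 0.047]
eef_rot: [3.138, -0.001, -1.804]
wrist_force: [-0.2, -0.1, -0.4]
finger_gap: 0.0298
```

>>> jog_arm(
  rows=[
    {"gripper":3,"x":0,"y":-0.7,"z":0,"rx":0,"ry":0,"rz":0},
    {"gripper":3,"x":0,"y":-1.4,"z":0,"rx":0,"ry":0,"rz":0},
    {"gripper":3,"x":0,"y":-2.1,"z":0,"rx":0,"ry":0,"rz":0},
    {"gripper":3,"x":0,"y":-2.6,"z":0,"rx":0,"ry":0,"rz":0},
    {"gripper":3,"x":0,"y":-2.8,"z":0,"rx":0,"ry":0,"rz":0},
  ],
)

```text
time: 18.85
eef_pos: [0.58, -0.0091, 0.0498]
eef_rot: [-3.141, 0.0, -1.805]
wrist_force: [0.2, 0.1, 0.3]
finger_gap: 0.0295
```

>>> jog_arm(
  rows=[
    {"gripper":3,"x":0,"y":-0.06,"z":0,"rx":0,"ry":0,"rz":0},
    {"gripper":3,"x":0,"y":-0.12,"z":0,"rx":0,"ry":0,"rz":0},
    {"gripper":3,"x":0,"y":-0.18,"z":0,"rx":0,"ry":0,"rz":0},
    {"gripper":3,"x":0,"y":-0.24,"z":0,"rx":0,"ry":0,"rz":0},
    {"gripper":3,"x":0,"y":-0.28,"z":0,"rx":0,"ry":0,"rz":0},
  ],
)

```text
time: 19.48
eef_pos: [0.5818, -0.0095, 0.0497]
eef_rot: [3.14, -0.0, -1.805]
wrist_force: [-8.1, 1.2, 4.0]
finger_gap: 0.0298
```

>>> jog_arm(
  rows=[
    {"gripper":3,"x":0,"y":-0.04,"z":0,"rx":0,"ry":0,"rz":0},
    {"gripper":3,"x":0,"y":-0.08,"z":0,"rx":0,"ry":0,"rz":0},
    {"gripper":3,"x":0,"y":-0.12,"z":0,"rx":0,"ry":0,"rz":0},
    {"gripper":3,"x":0,"y":-0.12,"z":0,"rx":0,"ry":0,"rz":0},
    {"gripper":3,"x":0,"y":-0.12,"z":0,"rx":0,"ry":0,"rz":0},
  ],
)

```text
time: 20.1
eef_pos: [0.5819, -0.0095, 0.0496]
eef_rot: [3.138, -0.0, -1.805]
wrist_force: [-17.9, 3.3, 11.8]
finger_gap: 0.0298
```

```bash
python3 - <<'E'
from h import *
s=ctrl.state(); print(plate(s['eef_pos']),s['wrist_force'])
E
```

```text
[[ 0.0019 -0.0684]] [-17.92752866   3.26705294  11.76198528]
```

Seated again at exactly the same fence position (0.0019). Retreating and looking.

>>> jog_arm(
  rows=[
    {"gripper":3,"x":0,"y":2,"z":0,"rx":0,"ry":0,"rz":0},
    {"gripper":3,"x":0,"y":2.5,"z":-5,"rx":0,"ry":0,"rz":0},
    {"gripper":3,"x":-2,"y":4,"z":-10,"rx":0,"ry":0,"rz":0},
    {"gripper":3,"x":-2,"y":8,"z":-14,"rx":0,"ry":0,"rz":0},
    {"gripper":3,"x":-2,"y":8,"z":-14,"rx":0,"ry":0,"rz":0},
  ],
)

```text
time: 20.72
eef_pos: [0.5102, 0.0287, 0.1936]
eef_rot: [-3.135, 0.002, -1.804]
wrist_force: [0.5, -0.0, -0.5]
finger_gap: 0.0301
```

```bash
python3 - <<'E'
from h import *
c=cam('wrist'); save(c,'pics/w7f.png'); s=ctrl.state(); print(plate(s['eef_pos']),s['eef_pos'],s['wrist_force'])
cv2.imwrite('pics/w7.png',cv2.resize(c['color'][0:300,60:600,::-1],None,fx=1.48,fy=1.48,interpolation=cv2.INTER_CUBIC))
for n in ['top','wrist']:
  t=cam(n)
  for k,z in [('test_block',.048),('anvil',.078 if n=='top' else .049),('hex_key',.008)]:
    m=models.cut_out(n,k)
    if m: print(n,k,np.round(m[0]['xy']),at_z(t,m[0]['xy'],z).round(3),plate(at_z(t,m[0]['xy'],z)))
E
```

```text
[[-0.0765 -0.0483]] [0.51038823 0.02835497 0.19132873] [-0.14848738 -0.24756634 -0.51009055]
top test_block [260. 256.] [[0.551 0.216 0.048]] [[-0.081  0.144]]
top hex_key [222. 214.] [[0.639 0.303 0.008]] [[-0.0157  0.2486]]
wrist test_block [ 95. 217.] [[0.565 0.213 0.048]] [[-0.0664  0.1444]]
wrist anvil [410. 223.] [[ 0.496 -0.054  0.049]] [[-0.0714 -0.132 ]]
wrist hex_key [ 11. 178.] [[0.622 0.312 0.008]] [[-0.034   0.2537]]
```

View pics/w7.png

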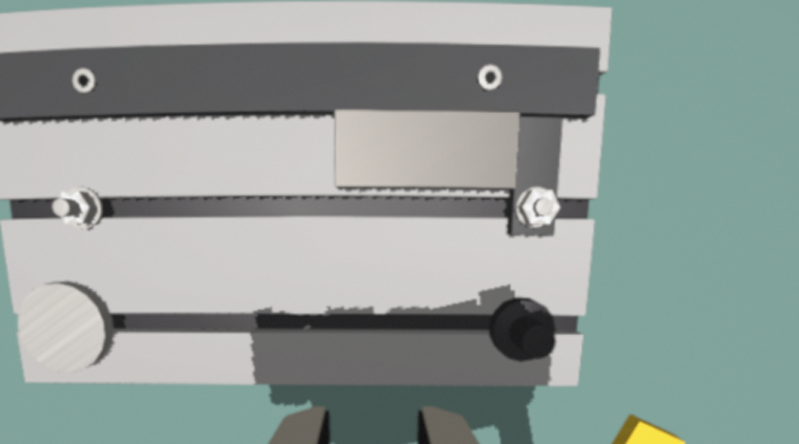

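The bar is flush with the fence (crop cols 335–520, rows 110–188) and its right end is against the stop at col ~518. The other objects are untouched and the hand is clear.

```bash
python3 -c "
from station import ctrl
print(ctrl.sign_off(), ctrl.state()['time'])"
```

```text
the job is handed in; nothing more can be done
the job is handed in; nothing more can be done
```

I pushed the steel bar against the fence and the end stop and handed the job in. The last clock reading before the final pictures was 20.7 s. No verdict was reported.

- **Moves:** I squared the bar up to the fence with both fingertips on its near long side. I then slid it along the fence with the closed fingers on its end until it butted against the stop, and finished with a second push against the fence. It was never pinched or lifted.
- **Fence contact:** The force rose to about 17 N on both fence pushes. Both times the tool stopped at the same place, 1.9 mm from the plate centre line.
- **Stop contact:** The force rose to about 14.5 N and the tool stopped moving.
- **Last picture:** The bar lies flush with the fence and against the stop, and the hand is clear. I judged this by eye and from the contact forces; I did not measure the final gaps or angle.
- **Other objects:** The hand never went near the test block, anvil or hex key.
    - **Anvil:** The wrist camera put it within about 3 mm of its starting place. The final top view missed it.
    - **Test block:** The top and wrist views disagreed with each other by up to about 15 mm. I put this down to small errors in the cut-outs.
    - **Hex key:** The views disagreed by up to about 19 mm. It was partly out of frame in the wrist view.

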